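# Press the toy wand into its cutout in the gift case

### The job

Complete the dress-up gift set: pick up the toy star wand from the counter and press it into its empty star-and-stick cutout in the open gift case, star in the star-shaped pocket, until it has snapped past the white nubs and lies fully home along its whole length. Then let go; do not push the counter bell or the pink toy cup about.

Things in the scene. Friction and masses are not known exactly. Their poses are not given: they have to be found in the camera images.
- wand_grip (a point): middle of the loose toy wand (purple stick, flat pink star with white rim at one end; 230 mm long, 35 g), on the stick's axis, 6.5 mm up when it lies flat. Stick round, 11 mm thick. y runs along the stick from star to plain end, x across it in the star's plane, z up. Plain end 117 mm along +y; balance point about 30 mm towards the star
- wand_star (a point): centre of the wand's star (60 mm wide, 11 mm thick, tip of one point on the stick), at the height of the stick's axis, 88 mm from wand_grip along -y; same axes
- wand_tail (a point): point on the stick's axis 10 mm short of its plain end, 107 mm from wand_grip along +y; same axes
- gift_case: low open magenta gift case fixed to the counter, 204 (x) x 260 mm (y), rim 26 mm high; origin under its centre. Its rigid pale blue-green insert (top 23.5 mm above the counter) has the wand's empty cutout along y at x = -32 mm and, at x = +48 mm, that of a pink hand mirror, which is fixed in place and stays
- cutout_grip (a point): where wand_grip lies when the wand is fully home: 18.5 mm above the counter, so the wand is then level with the insert's top. Axes as the wand's: y from star pocket to plain end. It is midway in an open finger trough, 60 mm long in y, across the whole case; trough floor 14.5 mm below this point, case rim 66 mm away at -x, mirror handle 72 mm away at +x
- cutout_star (a point): where wand_star lies when fully home, in a star-shaped pocket 3 to 4 mm bigger all round than the star; same axes as cutout_grip
- cutout_tail (a point): where wand_tail lies when fully home, in a channel 18 mm wide that ends 16 mm beyond this point; same axes as cutout_grip
- nub0: one of four white sprung nubs in the channel walls (5 mm thick, 14 mm long), in pairs 45 mm before (-y) and 57 mm beyond (+y) cutout_grip, 7 mm apart; its origin is its centre, 21.5 mm above the counter. The stick stops on them about 8 mm too high and must be pushed down, about 10 N in all, to snap past; they then hold it down
- bell: loose chrome counter bell, 84 mm across, 50 mm high; origin under its centre. Not to be pushed about
- cup: loose small pink toy cup, 44 x 53 x 28 mm; origin under it. Not to be pushed about
Mind the look-alikes: they are no part of the job. Of the things that look like the part that bears wand_grip, the larger one is meant.

How it is judged:
By the outcome, as a careful person would: the job done as asked, in the order asked, and still so for the second after the job is handed in, with the robot touching nothing.
It also fails if it takes over 45 s, if anything falls off the work surface, if the arm or the gripper's body presses on something with over 40 N, if the wrist force passes 120 N, or if a joint passes its speed limit or range.

### The arm

A 6-joint arm with a two-finger parallel gripper is mounted at the origin on a cart in front of the work surface, level with it; the furniture and walls round the work are solid. World frame = base frame: x ahead of the robot, y to its left, z up, the work surface at z = 0. Lengths are in mm, angles in rad, forces in N, time in s.
With the tool pointing down it reaches from about 275 to 750 mm from the base axis. Payload 10.2 kg.
Tool frame: the origin (TCP) lies on the centre line of the jaws, within the pads' length; the fingertips stand 17 mm ahead of it and the grasp point (between the pads) lies 2 mm behind it; z points along the fingers, y is the line along which they close (so a half turn about z gives the same grasp; the last joint's range is limited). The gripper opens to 85 mm and grips with 20 to 120 N. Pads are 22 mm wide; open, the fingers measure 114 mm over their backs; the gripper's body (76 mm by 85 mm) begins 54 mm behind the grasp point. The pads swing forward as they close: fully open they stand 13 mm farther back than shut.
Start: joints at [-1.477, 0.313, 1.498, -0, 1.331, -0.223], TCP at [163.539, -498.885, 248.294] pointing down, gripper open.
Joint ranges: [-2.94, 2.94], [-0.97, 2.17], [0.19, 2.56], [-1.23, 4.37], [0.02, 3.11], [-2.88, 2.88]. Speed limits (rad/s): [2.39, 2.39, 3.01, 3.14, 3.14, 3.14].

### API

Orientations are given as a unit quaternion [w, x, y, z].
In Python, from rig import ctrl gives the robot as it stands. The module is installed in compiled form; this text tells all that it offers.
- The arm moves only by the shell command python3 -m jog 'ROWS' [FORCE]. ROWS is JSON, a list of rows, each an object with "delta_pos": the shift along the world's x, y, z in mm, a list of three; "angular": the turn, a rotation vector about the world's x, y, z in rad, a list of three; "fingers": the opening, from 0 (shut) to 1 (fully open). In form: [{"delta_pos": [tx, ty, tz], "angular": [rx, ry, rz], "fingers": fingers}, ...]. A call has 1 to 10 rows; each row is the pose to reach, as a shift and turn from the pose commanded when the call began; what a row does not reach only later rows make up. A row lasts 1/8 s, in which the tool goes at most 62.5 mm and 10.7 degrees, less where a joint would pass 70% of its speed; a pose out of reach is approached as far as the arm can. A call with a gripper value outside its range is refused whole. The fingers move at their own pace and stop on an object; FORCE is the grip in N (left out, the last holds). Time passes only in rows, so rows that repeat a pose let the fingers close. It gives the time, the measured TCP pose, the force, the opening and the grip force at its end, in the units of the state.
- ctrl.sense(): the state, without advancing time (a new reading comes with each control period).
- ctrl.capture(name): name is "scene" or "top"; returns a dict with "pixels" (384x512x3 uint8, blue, green, red), "fx", "fy", "cx", "cy" (pixels), "R" (3x3) and "t" (3): a world point X has camera coordinates R X + t. Camera axes: x right, y down, z forward; pixel columns grow to the right and rows downward; lengths in mm; the calibration is good to about 2 mm. A picture is of the moment at which its call begins. There is no depth.
- ctrl.finish_job(): hands the job in; it is judged then, once.
The state is a dict: "time_s": time; "joints": joint angles; "dq": joint speeds; "tau": joint torques, N m; "eef_pos": TCP position; "ee_rot": TCP orientation; "force": force on the tool from outside, world axes, zero at the start; "wrist_torque": the same for the moment, N m; "grip_width": opening from 0.0 (shut) to 1.0 (fully open); "grip_force": force on a finger pad.
Only numpy, scipy, OpenCV 4.12 (cv2) and the standard library are available. Lean on these libraries where they do the work, as an engineer would, in place of code of your own. Each camera call takes 0.05 s, during which the arm holds its last target. There are 200 camera calls.

## Working session

There is one attempt and no reset: what is moved stays moved. The work goes in short steps, Python scripts to look and compute and a shell command to move; the robot and the scene stay as the last step left them, time stands still between calls to the robot, and variables do not carry over. Pictures are saved under pics/ and viewed, at most 10 in all, crops included, and the job is handed in when it is done.

```bash
mkdir -p pics; cat > h.py <<'E'
import numpy as np,cv2,pickle
from rig import ctrl
def snap(c,n):
    d=ctrl.capture(c); cv2.imwrite(f'pics/{n}.png',d['pixels']); pickle.dump(d,open(f'pics/{n}.pkl','wb')); return d
def load(n): return pickle.load(open(f'pics/{n}.pkl','rb'))
def proj(d,X):
    c=np.asarray(X,float)@np.array(d['R']).T+np.array(d['t']); return np.stack([d['fx']*c[...,0]/c[...,2]+d['cx'],d['fy']*c[...,1]/c[...,2]+d['cy']],-1)
def unproj(d,uv,z):
    uv=np.atleast_2d(np.asarray(uv,float)); R=np.array(d['R']);t=np.array(d['t'])
    r=np.c_[(uv[:,0]-d['cx'])/d['fx'],(uv[:,1]-d['cy'])/d['fy'],np.ones(len(uv))]@R
    o=-R.T@t; return o+r*((z-o[2])/r[:,2])[:,None]
E
python3 - <<'E'
from h import *
for c in('scene','top'):
    d=snap(c,c+'0'); print(c,d['fx'],-np.array(d['R']).T@d['t'])
a=np.hstack([cv2.imread('pics/top0.png')]); 
print(ctrl.sense())
E
```

```text
scene 350.0774774100723 [-67.58805817 697.00778179 535.40443308]
top 414.7976329626677 [ 377.14184832   51.3596789  1218.71974754]
{'time_s': 0.1, 'joints': array([-1.47741132e+00,  3.13403698e-01,  1.49834387e+00,  2.72660292e-05,
        1.33100598e+00, -2.23393521e-01]), 'dq': array([-0.00098168, -0.00405495, -0.00202545, -0.00022163,  0.00138775,
       -0.00164692]), 'tau': array([ 2.38997331e-03, -4.12902761e+01, -2.60143518e+01, -2.15766408e-04,
        3.03092587e-03, -5.54559364e-06]), 'eef_pos': array([ 163.51950009, -498.67057752,  247.79384464]), 'ee_rot': array([-5.78360528e-04,  9.87482968e-01,  1.57724606e-01,  5.09180276e-05]), 'force': array([0.60307949, 0.86203792, 0.3783305 ]), 'wrist_torque': array([-0.01368517, -0.01499912, -0.00973896]), 'grip_force': 0.0, 'grip_width': 1.001997881194617}
```

View pics/top0.png

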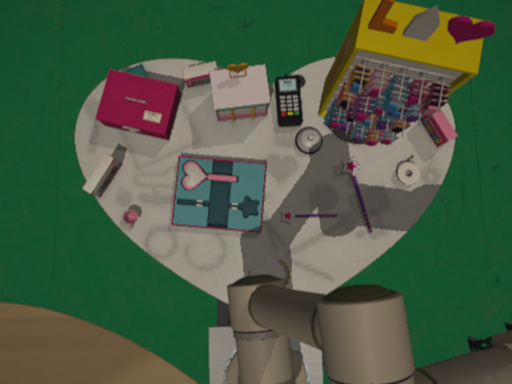

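View pics/scene0.png

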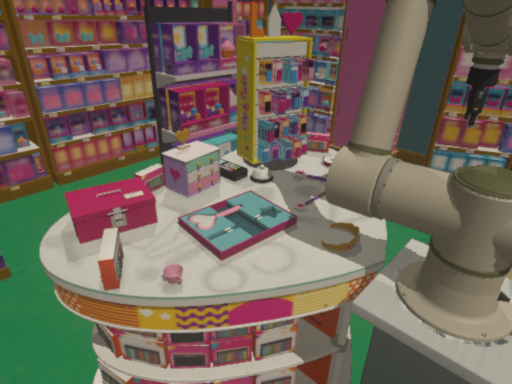

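The top view shows two wands. The large one has its star at (351,167) and its tail at (370,230); the small one runs from (288,216) to (337,215). The larger should be the 230 mm one, and I'll check that in a crop. The case spans (172-267, 153-232), with its star pocket at (248,207), the bell at (309,140) and the cup at (131,216).

```bash
python3 - <<'E'
from h import *
d=load('top0')
im=d['pixels'][140:245,165:385]
cv2.imwrite('pics/c1.png',cv2.resize(im[:,:],None,fx=3.6,fy=3.6,interpolation=cv2.INTER_CUBIC))
for n,a,b in(('big',(351,167),(370,230)),('small',(288,216),(337,215))):
    p=unproj(d,[a,b],6.5);print(n,p.round(),np.linalg.norm(p[0]-p[1]))
E
```

```text
big [[ 598. -269.    6.]
 [ 411. -314.    6.]] 193.01962877247408
small [[ 457.  -76.    6.]
 [ 457. -220.    6.]] 143.63680488625388
```

View pics/c1.png

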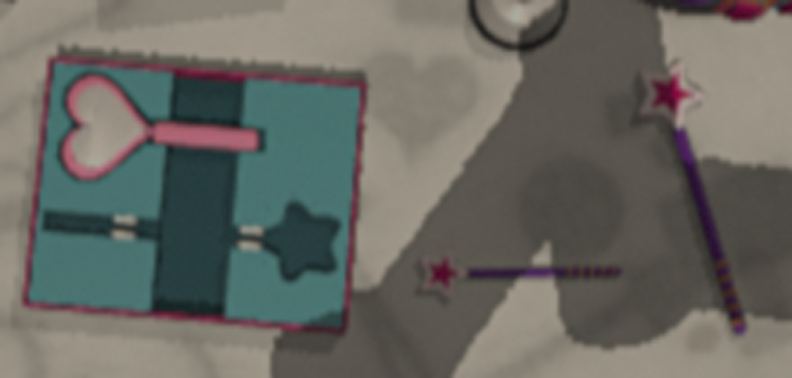

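The crop confirms it: the larger wand, with its star at crop (670,95) and end at (740,330), is about 200 mm from star centre to end, which matches 205 mm. The other is about 145 mm, so it's the look-alike. Next I'll fit the poses.

```bash
cat > fit.py <<'E'
from h import *
from scipy.optimize import least_squares
def soft(d,polys,box):
    # antialiased render of world polygons -> coverage image
    x0,y0,x1,y1=box;S=8;m=np.zeros(((y1-y0)*S,(x1-x0)*S),np.uint8)
    for P in polys:
        q=(proj(d,P)+0.5-[x0,y0])*S-0.5
        cv2.fillPoly(m,[np.round(q*16).astype(np.int32)],255,shift=4)
    return cv2.resize(m,(x1-x0,y1-y0),interpolation=cv2.INTER_AREA)/255.
def place(p,L,z=0):
    c,s=np.cos(p[2]),np.sin(p[2]);L=np.asarray(L,float)
    return np.c_[p[0]+c*L[:,0]-s*L[:,1],p[1]+s*L[:,0]+c*L[:,1],L[:,2]+z]
E
python3 - <<'E'
from fit import *
d=load('top0');im=d['pixels'];hsv=cv2.cvtColor(im,cv2.COLOR_BGR2HSV)
# wand stick
H,S,V=[hsv[...,i].astype(int) for i in range(3)]
m=((S>70)&(H>115)&(H<178));m[:,:340]=0;m[:,380:]=0;m[:155]=0;m[235:]=0
ys,xs=np.nonzero(m);P=unproj(d,np.c_[xs,ys],6.5)[:,:2]
print(len(P)); star=P[P[:,0]>575];st=P[P[:,0]<560]
for n,q in(('star',star),('stick',st)):
    print(n,len(q),q.mean(0),q.min(0),q.max(0))
l=cv2.fitLine(st.astype(np.float32),cv2.DIST_HUBER,0,.01,.01).ravel();print('line',l)
# case
rim=((H<100)&(H>75)&(S>60))|(((H>150))&(S>90))|(V<60)
t=((H<105)&(H>75)&(S>50));t[:150]=0;t[236:]=0;t[:,:168]=0;t[:,272:]=0
t=cv2.morphologyEx(t.astype(np.uint8),cv2.MORPH_CLOSE,np.ones((15,15)))
ys,xs=np.nonzero(t);Q=unproj(d,np.c_[xs,ys],23.5)[:,:2]
print('case insert',cv2.minAreaRect(Q.astype(np.float32)),Q.mean(0))
print('hsv teal',hsv[215,200],'rim',hsv[153:159,200].tolist(),'white nub',hsv[203,200],'slot',hsv[207,248])
print('headings deg', np.degrees(np.arctan2(l[1],l[0])))
E
```

```text
218
star 63 [ 602.65929708 -268.69867916] [ 586.28105193 -284.46822715] [ 616.55954929 -254.3405121 ]
stick 141 [ 490.63470179 -293.86630382] [ 404.82397358 -316.9375074 ] [ 559.1883405  -272.87953405]
line [ 9.7143340e-01  2.3731229e-01  4.8900189e+02 -2.9425809e+02]
case insert ((527.2747802734375, 123.2654800415039), (248.8478240966797, 192.28147888183594), 83.76873016357422) [522.87566177 119.479957  ]
hsv teal [ 88  90 116] rim [[20, 33, 153], [21, 33, 125], [25, 30, 95], [12, 42, 92], [174, 94, 103], [168, 95, 94]] white nub [53 18 57] slot [ 92 100  64]
headings deg 13.727963
```

```bash
cat > case.py <<'E'
from fit import *
from scipy.optimize import minimize
d=load('top0');box=(165,145,275,240);x0,y0,x1,y1=box
I=d['pixels'][y0:y1,x0:x1].astype(float)
def R(a,b,c,e,z): return [[a,c,z],[b,c,z],[b,e,z],[a,e,z]]
def layers(p):
    pl=lambda L:place(p,L)
    ang=np.arange(10)*np.pi/5; r=np.where(np.arange(10)%2==0,35,20)  # one point towards +y
    star=[[-32+r[i]*np.sin(ang[i]),-88+r[i]*np.cos(ang[i]),23.5] for i in range(10)]
    G=[[pl(R(-102,102,-130,130,26))],[pl(R(-97.5,97.5,-125.5,125.5,24))],[pl(R(-97.5,97.5,-30+OY,30+OY,23.5))],
       [pl(R(-41,-23,-60+OY,123+OY,23.5)),pl([[a,b+OY,c] for a,b,c in star])],
       [pl(R(-41,-35.5,y-7+OY,y+7+OY,24)) for y in(-45,57)]+[pl(R(-28.5,-23,y-7+OY,y+7+OY,24)) for y in(-45,57)]]
    return [soft(d,g,box) for g in G]
OY=0
def cost(v,full=False):
    global OY; OY=v[3]
    L=layers(v[:3]); A=np.stack([np.ones(L[0].shape)]+L,-1)
    # keep near case, drop mirror and far outside
    K=soft(d,[place(v[:3],R(-104,104,-132,132,26))],box)>.5
    K&=soft(d,[place(v[:3],R(15,85,-65,130,23.5))],box)<.5
    a=A[K];b=I[K];c,res,_,_=np.linalg.lstsq(a,b,rcond=None);e=a@c-b
    e=np.clip(np.abs(e),0,40)
    return (e**2).mean()
best=None
for yaw in(-4,-5,-6):
  for oy in(-5,0,5):
    r=minimize(cost,[526,122,np.radians(yaw),oy],method='Nelder-Mead',options=dict(initial_simplex=np.array([526,122,np.radians(yaw),oy])+np.array([[0,0,0,0],[4,0,0,0],[0,4,0,0],[0,0,.03,0],[0,0,0,4]])))
    print(r.fun,r.x[:2].round(1),np.degrees(r.x[2]).round(2),r.x[3].round(1))
    if best is None or r.fun<best.fun: best=r
v=best.x;c=place(v[:3],[[-32,v[3],18.5],[-32,v[3]-88,18.5],[-32,v[3]+107,18.5],[-32,v[3]-45,24],[-32,v[3]+57,24]])
print(c.round(1),proj(d,c).round(1))
big=cv2.resize(d['pixels'][y0:y1,x0:x1],None,fx=7,fy=6,interpolation=cv2.INTER_CUBIC)
big=cv2.resize(d['pixels'][y0:y1,x0:x1],None,fx=6,fy=6,interpolation=cv2.INTER_CUBIC)
dr=lambda P,col:cv2.polylines(big,[np.round((proj(d,place(v[:3],P))+.5-[x0,y0])*6).astype(int)],True,col,1)
o=v[3]
dr(R(-102,102,-130,130,26),(0,255,255));dr(R(-97.5,97.5,o-30,o+30,23.5),(0,255,0));dr(R(-41,-23,o-60,o+123,23.5),(0,255,0))
for y in(-45,57):dr(R(-41,-23,o+y-7,o+y+7,23.5),(0,0,255))
a=np.arange(40)*np.pi/20;dr(np.c_[-32+34*np.cos(a),o-88+34*np.sin(a),0*a+23.5],(255,255,0))
cv2.imwrite('pics/c2.png',big)
E
python3 case.py
```

```text
125.45801015759248 [527.2 123.1] -6.16 -2.0
125.7223404997012 [527.3 123.3] -6.08 -2.0
125.32210297441938 [527.3 123.4] -6.21 -2.1
126.16633519568394 [527.4 123.4] -6.09 -1.8
128.0227550991314 [527.5 123.3] -5.81 -1.6
125.35404909960829 [527.2 123.3] -6.15 -1.4
124.00367033108552 [527.2 123.2] -6.17 -1.9
124.78301673699643 [527.2 123.3] -6.16 -1.8
124.86319281187147 [527.3 123.3] -6.07 -1.5
[[495.2 124.7  18.5]
 [485.7  37.2  18.5]
 [506.6 231.1  18.5]
 [490.3  80.   24. ]
 [501.3 181.4  24. ]] [[218.8 204.4]
 [249.  206.9]
 [182.1 201.4]
 [234.2 205.5]
 [199.  202.6]]
```

View pics/c2.png

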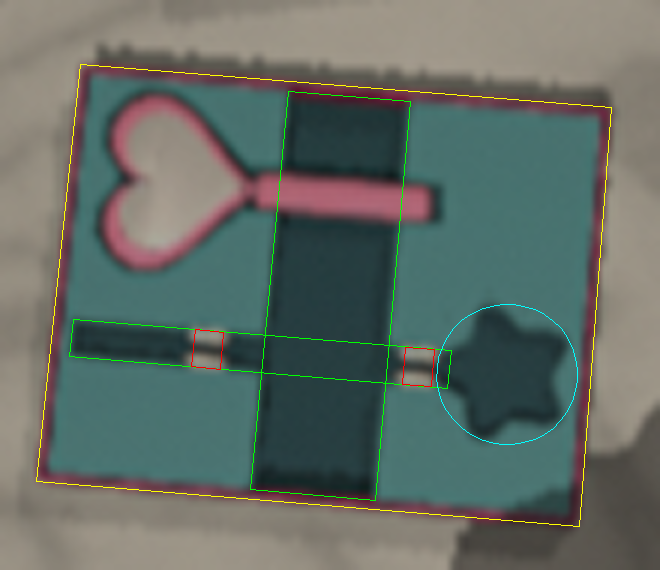

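```bash
python3 -m jog '[{"delta_pos":[353.7,211.4,-60],"angular":[0,0,1.7],"fingers":0.5},{"delta_pos":[353.7,211.4,-60],"angular":[0,0,1.7],"fingers":0.5},{"delta_pos":[353.7,211.4,-60],"angular":[0,0,1.7],"fingers":0.5},{"delta_pos":[353.7,211.4,-60],"angular":[0,0,1.7],"fingers":0.5},{"delta_pos":[353.7,211.4,-60],"angular":[0,0,1.7],"fingers":0.5},{"delta_pos":[353.7,211.4,-60],"angular":[0,0,1.7],"fingers":0.5},{"delta_pos":[353.7,211.4,-60],"angular":[0,0,1.7],"fingers":0.5},{"delta_pos":[353.7,211.4,-60],"angular":[0,0,1.7],"fingers":0.5},{"delta_pos":[353.7,211.4,-60],"angular":[0,0,1.7],"fingers":0.5},{"delta_pos":[353.7,211.4,-60],"angular":[0,0,1.7],"fingers":0.5}]' 80
python3 -m jog '[{"delta_pos":[0,0,-100],"angular":[0,0,1.364],"fingers":0.5},{"delta_pos":[0,0,-100],"angular":[0,0,1.364],"fingers":0.5},{"delta_pos":[0,0,-100],"angular":[0,0,1.364],"fingers":0.5},{"delta_pos":[0,0,-100],"angular":[0,0,1.364],"fingers":0.5},{"delta_pos":[0,0,-100],"angular":[0,0,1.364],"fingers":0.5},{"delta_pos":[0,0,-100],"angular":[0,0,1.364],"fingers":0.5},{"delta_pos":[0,0,-100],"angular":[0,0,1.364],"fingers":0.5},{"delta_pos":[0,0,-100],"angular":[0,0,1.364],"fingers":0.5},{"delta_pos":[0,0,-100],"angular":[0,0,1.364],"fingers":0.5},{"delta_pos":[0,0,-100],"angular":[0,0,1.364],"fingers":0.5}]'
python3 - <<'E'
from h import *
from scipy.spatial.transform import Rotation as Ro
s=ctrl.sense();w,x,y,z=s['ee_rot'];M=Ro.from_quat([x,y,z,w]).as_matrix();print(s['eef_pos'],np.degrees(np.arctan2(M[1,0],M[0,0])),M[:,2],s['joints'],s['grip_width'])
d=snap('top','top1');e=snap('scene','scene1')
E
```

```text
time_s: 1.35
eef_pos: [517.2, -287.3, 187.9]
ee_rot: [-0.0, 0.534, 0.846, 0.0]
force: [1.1, -0.9, -0.1]
grip_width: 0.498
grip_force: 0.0
time_s: 2.6
eef_pos: [517.2, -287.5, 88.2]
ee_rot: [-0.0, -0.118, 0.993, 0.0]
force: [-0.4, -0.6, -0.4]
grip_width: 0.496
grip_force: 0.0
[ 517.18769506 -287.51484289   88.23770065] -166.45313996035588 [-7.24246435e-05  7.56375939e-05 -9.99999995e-01] [-7.05210342e-01  6.20111807e-01  1.47249857e+00  1.22852628e-05
  1.04908645e+00 -2.51245010e+00] 0.4960676020938724
```

```bash
python3 -m jog '[{"delta_pos":[0,0,-40],"angular":[0,0,0],"fingers":0.5},{"delta_pos":[0,0,-69.5],"angular":[0,0,0],"fingers":0.5},{"delta_pos":[0,0,-69.5],"angular":[0,0,0],"fingers":0.5},{"delta_pos":[0,0,-69.5],"angular":[0,0,0],"fingers":0},{"delta_pos":[0,0,-69.5],"angular":[0,0,0],"fingers":0},{"delta_pos":[0,0,-69.5],"angular":[0,0,0],"fingers":0},{"delta_pos":[0,0,-69.5],"angular":[0,0,0],"fingers":0},{"delta_pos":[0,0,-69.5],"angular":[0,0,0],"fingers":0},{"delta_pos":[0,0,-69.5],"angular":[0,0,0],"fingers":0}]' 80
```

```text
time_s: 3.82
eef_pos: [517.5, -287.7, 19.5]
ee_rot: [0.0, -0.119, 0.993, -0.0]
force: [-1.6, 1.4, 6.0]
grip_width: 0.087
grip_force: 78.6
```

```bash
python3 -m jog '[{"delta_pos":[0,0,30],"angular":[0,0,0],"fingers":0},{"delta_pos":[0,0,60],"angular":[0,0,0],"fingers":0},{"delta_pos":[0,0,100],"angular":[0,0,0],"fingers":0},{"delta_pos":[0,0,130],"angular":[0,0,0],"fingers":0},{"delta_pos":[0,0,130],"angular":[0,0,0],"fingers":0},{"delta_pos":[0,0,130],"angular":[0,0,0],"fingers":0}]'
python3 - <<'E'
from h import *
d=snap('top','top2');e=snap('scene','scene2')
a=cv2.resize(e['pixels'][100:260,240:440],(750,600),interpolation=cv2.INTER_CUBIC)
cv2.imwrite('pics/c3.png',a)
E
```

```text
time_s: 4.58
eef_pos: [516.8, -287.1, 147.5]
ee_rot: [-0.001, -0.119, 0.993, 0.001]
force: [0.2, -0.6, -0.9]
grip_width: 0.088
grip_force: 78.4
```

View pics/c3.png

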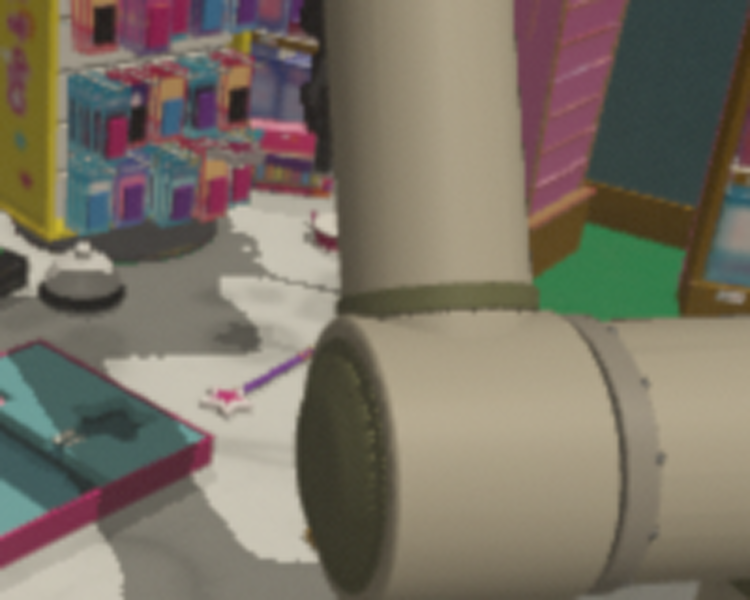

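The arm hides the grasp in this view, but the small wand at (225,400) in the crop hasn't moved. I'll carry on to above the case and look there.

```bash
python3 -m jog '[{"delta_pos":[-22,412,0],"angular":[0,0,-1.9155],"fingers":0},{"delta_pos":[-22,412,0],"angular":[0,0,-1.9155],"fingers":0},{"delta_pos":[-22,412,0],"angular":[0,0,-1.9155],"fingers":0},{"delta_pos":[-22,412,0],"angular":[0,0,-1.9155],"fingers":0},{"delta_pos":[-22,412,0],"angular":[0,0,-1.9155],"fingers":0},{"delta_pos":[-22,412,0],"angular":[0,0,-1.9155],"fingers":0},{"delta_pos":[-22,412,0],"angular":[0,0,-1.9155],"fingers":0},{"delta_pos":[-22,412,0],"angular":[0,0,-1.9155],"fingers":0},{"delta_pos":[-22,412,0],"angular":[0,0,-1.9155],"fingers":0},{"delta_pos":[-22,412,0],"angular":[0,0,-1.9155],"fingers":0}]'
python3 -m jog '[{"delta_pos":[0,0,-60],"angular":[0,0,0],"fingers":0},{"delta_pos":[0,0,-60],"angular":[0,0,0],"fingers":0},{"delta_pos":[0,0,-60],"angular":[0,0,0],"fingers":0},{"delta_pos":[0,0,-60],"angular":[0,0,0],"fingers":0}]'
python3 - <<'E'
from h import *
from scipy.spatial.transform import Rotation as Ro
s=ctrl.sense();w,x,y,z=s['ee_rot'];M=Ro.from_quat([x,y,z,w]).as_matrix();print(s['eef_pos'],np.degrees(np.arctan2(M[1,0],M[0,0])),M[:,2],s['grip_width'])
d=snap('top','top3');e=snap('scene','scene3')
a=cv2.resize(d['pixels'][140:245,165:285],None,fx=5,fy=5,interpolation=cv2.INTER_CUBIC)
b=cv2.resize(e['pixels'][140:270,165:320],None,fx=5,fy=5,interpolation=cv2.INTER_CUBIC)[:600,:800]
cv2.imwrite('pics/c4.png',a);cv2.imwrite('pics/c5.png',b[:600])
E
```

```text
time_s: 5.92
eef_pos: [494.8, 124.8, 147.8]
ee_rot: [-0.001, 0.697, 0.717, -0.001]
force: [-0.4, -0.7, 0.4]
grip_width: 0.086
grip_force: 78.4
time_s: 6.42
eef_pos: [496.1, 124.6, 90.5]
ee_rot: [0.001, 0.695, 0.719, 0.001]
force: [0.1, 0.4, -0.3]
grip_width: 0.084
grip_force: 78.5
[496.14616111 124.55089177  90.5371879 ] 91.91657606678065 [ 2.92198058e-03  4.11752973e-05 -9.99995730e-01] 0.08353403555879525
```

View pics/c4.png

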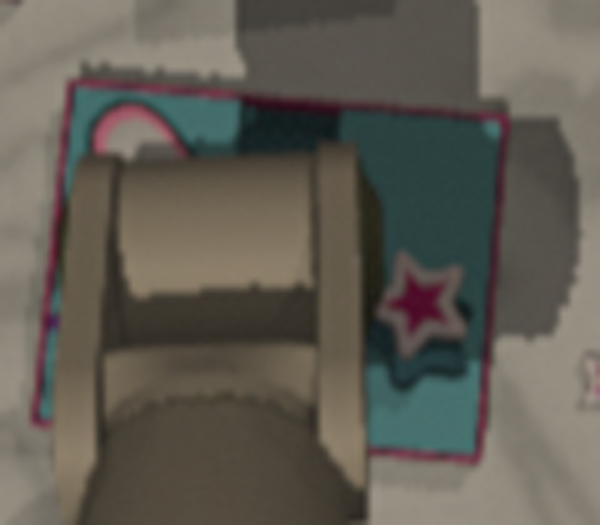

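View pics/c5.png

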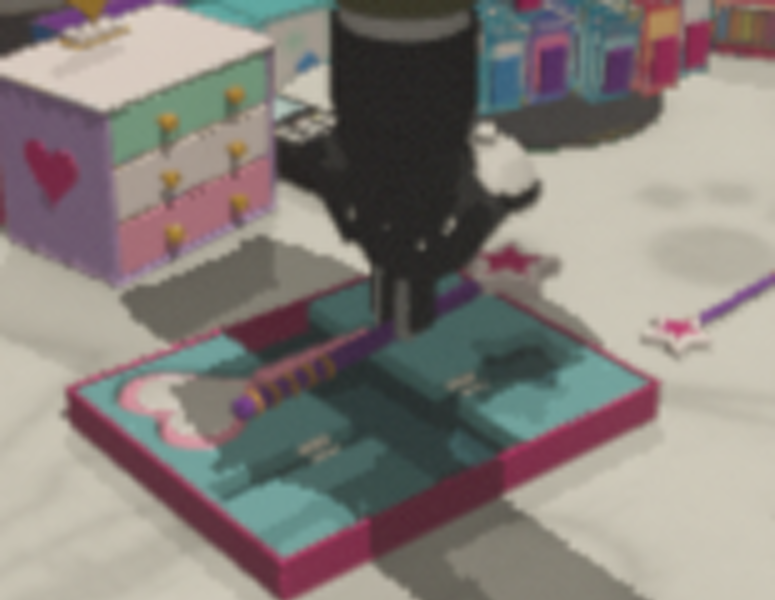

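The scene view shows the wand held level at mid-stick, star to the right (top-crop (423,300)) and tail left ((245,405) in the scene crop). Yaw still needs about -8°. I'll turn it, lower a bit and measure the star against the pocket.

```bash
python3 -m jog '[{"delta_pos":[0,0,-20],"angular":[0,0,-0.141],"fingers":0},{"delta_pos":[0,0,-35],"angular":[0,0,-0.141],"fingers":0},{"delta_pos":[0,0,-35],"angular":[0,0,-0.141],"fingers":0},{"delta_pos":[0,0,-35],"angular":[0,0,-0.141],"fingers":0}]'
cat > meas.py <<'E'
from h import *
import sys
from scipy.spatial.transform import Rotation as Ro
s=ctrl.sense();w,x,y,z=s['ee_rot'];M=Ro.from_quat([x,y,z,w]).as_matrix();print(s['eef_pos'],'yaw',np.degrees(np.arctan2(M[1,0],M[0,0])),M[:,2],s['force'],s['grip_width'])
n=sys.argv[1];d=snap('top','top'+n);e=snap('scene','scene'+n)
def pink(d,box):
    x0,y0,x1,y1=box;h=cv2.cvtColor(d['pixels'],cv2.COLOR_BGR2HSV)[y0:y1,x0:x1]
    m=((h[...,0]>155)&(h[...,1]>100)).astype(np.uint8);k,l,st,c=cv2.connectedComponentsWithStats(m)
    return [(st[i,4],c[i]+[x0,y0]) for i in range(1,k) if st[i,4]>12]
zs=s['eef_pos'][2]-12.5
for a,c in pink(d,(225,185,262,225)): print('top pink',a,c,unproj(d,c,zs))
E
python3 meas.py 4; python3 - <<'E'
from h import *
e=load('scene4');d=load('top4')
b=cv2.resize(e['pixels'][140:250,165:320],None,fx=4,fy=4,interpolation=cv2.INTER_CUBIC)
a=cv2.resize(d['pixels'][175:240,165:285],None,fx=5,fy=5,interpolation=cv2.INTER_CUBIC)
c=np.zeros((440+325,620,3),np.uint8);c[:440,:620]=b;c[440:,:600]=a
cv2.imwrite('pics/c6.png',cv2.resize(c,None,fx=.78,fy=.78))
E
```

```text
time_s: 7.02
eef_pos: [495.6, 124.5, 54.3]
ee_rot: [0.0, 0.744, 0.669, 0.0]
force: [0.5, -1.0, -0.8]
grip_width: 0.09
grip_force: 78.5
[495.58608242 124.5305343   54.34945672] yaw 83.91407734246765 [ 8.13209101e-04  1.07006914e-05 -9.99999669e-01] [ 0.45185909 -1.03633096 -0.76077993] 0.08995330079730372
top pink 57 [248.24561404 205.92982456] [[486.54453957  39.44371231  41.84945672]]
```

View pics/c6.png

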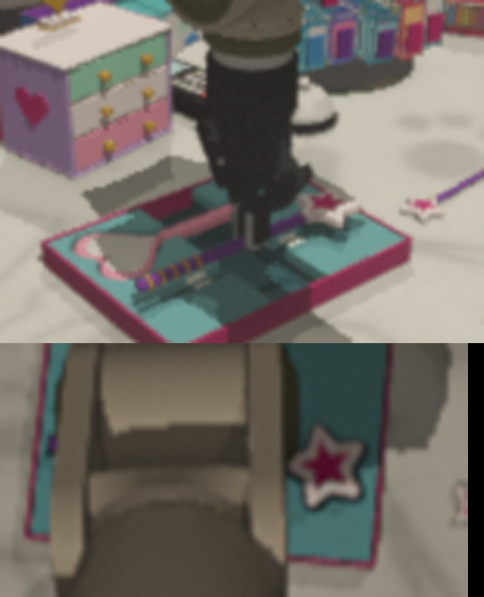

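```bash
python3 -m jog '[{"delta_pos":[-0.8,-1.7,-5],"angular":[0,0,0],"fingers":0},{"delta_pos":[-0.8,-1.7,-10],"angular":[0,0,0],"fingers":0},{"delta_pos":[-0.8,-1.7,-12],"angular":[0,0,0],"fingers":0},{"delta_pos":[-0.8,-1.7,-12],"angular":[0,0,0],"fingers":0}]' 110
python3 -m jog '[{"delta_pos":[0,0,-2],"angular":[0,0,0],"fingers":0},{"delta_pos":[0,0,-4],"angular":[0,0,0],"fingers":0},{"delta_pos":[0,0,-4],"angular":[0,0,0],"fingers":0}]' 110
```

```text
time_s: 7.62
eef_pos: [494.5, 122.8, 41.7]
ee_rot: [-0.0, 0.744, 0.668, -0.0]
force: [-0.6, -0.6, -0.3]
grip_width: 0.07
grip_force: 110.7
time_s: 8.0
eef_pos: [494.6, 122.8, 37.8]
ee_rot: [0.0, 0.744, 0.668, 0.0]
force: [2.3, -0.6, 0.8]
grip_width: 0.072
grip_force: 111.2
```

```bash
python3 -m jog '[{"delta_pos":[0,0,-1.5],"angular":[0,0,0],"fingers":0},{"delta_pos":[0,0,-3],"angular":[0,0,0],"fingers":0},{"delta_pos":[0,0,-3],"angular":[0,0,0],"fingers":0}]'
python3 -m jog '[{"delta_pos":[0,0,-1.5],"angular":[0,0,0],"fingers":0},{"delta_pos":[0,0,-3],"angular":[0,0,0],"fingers":0},{"delta_pos":[0,0,-3],"angular":[0,0,0],"fingers":0}]'
python3 meas.py 5
```

```text
time_s: 8.38
eef_pos: [494.3, 122.8, 34.4]
ee_rot: [-0.0, 0.744, 0.668, -0.0]
force: [3.2, 0.8, -2.4]
grip_width: 0.071
grip_force: 110.7
time_s: 8.75
eef_pos: [494.5, 122.8, 32.5]
ee_rot: [0.0, 0.744, 0.668, -0.0]
force: [-2.5, -1.4, 7.8]
grip_width: 0.074
grip_force: 112.3
[494.45246947 122.808738    32.45146387] yaw 83.8346687488966 [-2.14635865e-05 -1.17034033e-04 -9.99999993e-01] [-2.45720216 -1.36978763  7.76587321] 0.07394543185442083
top pink 62 [248.69354839 206.77419355] [[486.09162361  37.98634132  19.95146387]]
```

```bash
python3 -m jog '[{"delta_pos":[0,0,-1.5],"angular":[0,0,0],"fingers":0},{"delta_pos":[0,0,-1.5],"angular":[0,0,0],"fingers":0}]'
python3 -m jog '[{"delta_pos":[0,0,-1.5],"angular":[0,0,0],"fingers":0},{"delta_pos":[0,0,-1.5],"angular":[0,0,0],"fingers":0}]'
python3 meas.py 6
```

```text
time_s: 9.1
eef_pos: [494.5, 122.8, 32.3]
ee_rot: [0.0, 0.744, 0.668, -0.0]
force: [-8.0, -2.8, 27.3]
grip_width: 0.067
grip_force: 114.4
time_s: 9.35
eef_pos: [494.6, 122.8, 32.2]
ee_rot: [0.0, 0.744, 0.668, 0.0]
force: [-14.0, -2.8, 44.1]
grip_width: 0.07
grip_force: 116.4
[494.60999562 122.81013408  32.15138002] yaw 83.8609757827365 [ 5.41173243e-04 -4.81875387e-04 -9.99999737e-01] [-14.04294521  -2.76949668  44.12673509] 0.07041355399178592
top pink 62 [248.69354839 206.77419355] [[486.11889666  37.98299361  19.65138002]]
```

```bash
python3 -m jog '[{"delta_pos":[0,0,3],"angular":[0,0,0],"fingers":0},{"delta_pos":[0,0,3],"angular":[0,0,0],"fingers":0.4},{"delta_pos":[0,0,3],"angular":[0,0,0],"fingers":0.4},{"delta_pos":[0,0,3],"angular":[0,0,0],"fingers":0.4},{"delta_pos":[0,0,3],"angular":[0,0,0],"fingers":0.4}]'
python3 -m jog '[{"delta_pos":[0,0,30],"angular":[0,0,0],"fingers":0.4},{"delta_pos":[0,0,80],"angular":[0,0,0],"fingers":0.4},{"delta_pos":[-50,-120,140],"angular":[0,0,0],"fingers":0.4},{"delta_pos":[-100,-250,160],"angular":[0,0,0],"fingers":0.4},{"delta_pos":[-100,-300,160],"angular":[0,0,0],"fingers":0.4},{"delta_pos":[-100,-300,160],"angular":[0,0,0],"fingers":0.4},{"delta_pos":[-100,-300,160],"angular":[0,0,0],"fingers":0.4}]'
python3 meas.py 7; python3 - <<'E'
from h import *
e=load('scene7');d=load('top7')
b=cv2.resize(e['pixels'][180:260,170:305],None,fx=5,fy=5,interpolation=cv2.INTER_CUBIC)
a=cv2.resize(d['pixels'][190:225,165:285],None,fx=5.625,fy=5.6,interpolation=cv2.INTER_CUBIC)
cv2.imwrite('pics/c7.png',np.vstack([b,a]))
E
```

```text
time_s: 10.07
eef_pos: [494.4, 122.8, 31.6]
ee_rot: [-0.0, 0.744, 0.668, -0.0]
force: [0.2, -0.2, -0.5]
grip_width: 0.4
grip_force: 0.0
time_s: 10.95
eef_pos: [397.8, -164.3, 189.4]
ee_rot: [0.0, 0.744, 0.668, 0.0]
force: [1.0, -0.1, 0.2]
grip_width: 0.407
grip_force: 0.0
[ 397.81657323 -164.34620873  189.42425399] yaw 83.83102068326845 [ 4.80729764e-04 -2.56311172e-04 -9.99999852e-01] [ 0.99049264 -0.09114436  0.24110041] 0.4068443270243136
top pink 58 [248.63793103 206.65517241] [[472.12950143  39.86989505 176.92425399]]
```

View pics/c7.png

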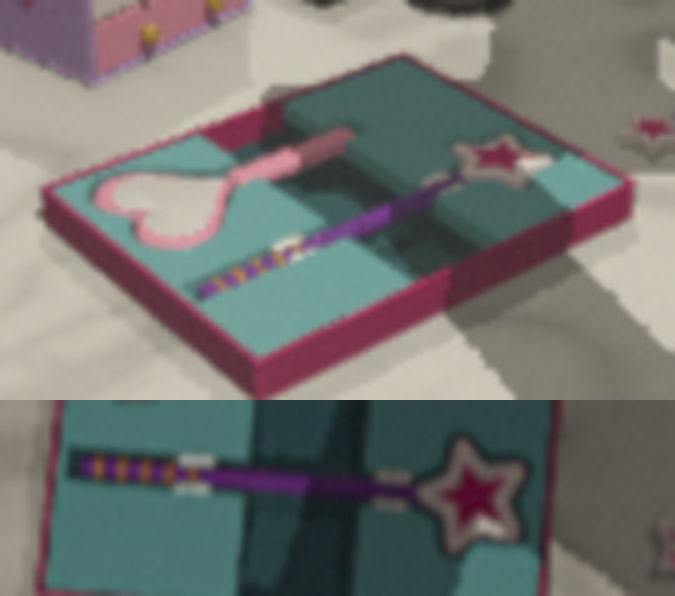

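The wand lies in the cutout between the nubs, with the star centred in its pocket (top crop (473,493)) and the tail at (85,467). To make sure both ends are home, I'll press gently on the star and then the tail with closed fingers and compare the contact heights.

```bash
python3 -m jog '[{"delta_pos":[88,202,-30],"angular":[0,0,0],"fingers":0},{"delta_pos":[88,202,-60],"angular":[0,0,0],"fingers":0},{"delta_pos":[88,202,-90],"angular":[0,0,0],"fingers":0},{"delta_pos":[88,202,-120],"angular":[0,0,0],"fingers":0},{"delta_pos":[88,202,-135],"angular":[0,0,0],"fingers":0},{"delta_pos":[88,202,-135],"angular":[0,0,0],"fingers":0},{"delta_pos":[88,202,-135],"angular":[0,0,0],"fingers":0}]' 40
```

```text
time_s: 11.92
eef_pos: [487.1, 39.2, 54.9]
ee_rot: [0.001, 0.744, 0.668, 0.0]
force: [0.5, -0.0, 0.4]
grip_width: -0.006
grip_force: 0.0
```

```bash
python3 -m jog '[{"delta_pos":[0,0,-5],"angular":[0,0,0],"fingers":0},{"delta_pos":[0,0,-10],"angular":[0,0,0],"fingers":0},{"delta_pos":[0,0,-12],"angular":[0,0,0],"fingers":0},{"delta_pos":[0,0,-12],"angular":[0,0,0],"fingers":0}]'
python3 -m jog '[{"delta_pos":[0,0,-1],"angular":[0,0,0],"fingers":0},{"delta_pos":[0,0,-1.5],"angular":[0,0,0],"fingers":0}]'
python3 -m jog '[{"delta_pos":[0,0,-1],"angular":[0,0,0],"fingers":0},{"delta_pos":[0,0,-1],"angular":[0,0,0],"fingers":0}]'
```

```text
time_s: 12.42
eef_pos: [486.6, 39.3, 41.8]
ee_rot: [-0.0, 0.744, 0.668, -0.0]
force: [0.3, 1.2, -0.1]
grip_width: 0.002
grip_force: 0.0
time_s: 12.68
eef_pos: [486.9, 39.3, 40.9]
ee_rot: [0.0, 0.744, 0.668, 0.0]
force: [-3.1, -0.6, 9.7]
grip_width: 0.0
grip_force: 4.9
time_s: 12.92
eef_pos: [486.9, 39.3, 40.5]
ee_rot: [0.0, 0.744, 0.668, 0.0]
force: [-5.3, -1.4, 14.0]
grip_width: 0.001
grip_force: 6.9
```

```bash
python3 -m jog '[{"delta_pos":[0,0,25],"angular":[0,0,0],"fingers":0},{"delta_pos":[17,60,25],"angular":[0,0,0],"fingers":0},{"delta_pos":[17,120,25],"angular":[0,0,0],"fingers":0},{"delta_pos":[17,165,25],"angular":[0,0,0],"fingers":0},{"delta_pos":[17,165,12],"angular":[0,0,0],"fingers":0},{"delta_pos":[17,165,6],"angular":[0,0,0],"fingers":0},{"delta_pos":[17,165,4],"angular":[0,0,0],"fingers":0},{"delta_pos":[17,165,3],"angular":[0,0,0],"fingers":0},{"delta_pos":[17,165,2.5],"angular":[0,0,0],"fingers":0}]'
python3 -m jog '[{"delta_pos":[0,0,-1],"angular":[0,0,0],"fingers":0},{"delta_pos":[0,0,-2],"angular":[0,0,0],"fingers":0}]'
python3 -m jog '[{"delta_pos":[0,0,-1],"angular":[0,0,0],"fingers":0},{"delta_pos":[0,0,-1],"angular":[0,0,0],"fingers":0}]'
```

```text
time_s: 14.05
eef_pos: [503.9, 203.9, 42.1]
ee_rot: [0.0, 0.744, 0.668, 0.0]
force: [-0.4, -0.0, -0.4]
grip_width: -0.002
grip_force: 0.0
time_s: 14.3
eef_pos: [504.1, 204.2, 40.8]
ee_rot: [0.0, 0.744, 0.668, 0.0]
force: [-4.1, -2.2, 14.2]
grip_width: -0.001
grip_force: 7.4
time_s: 14.55
eef_pos: [504.3, 204.2, 40.7]
ee_rot: [0.001, 0.744, 0.668, 0.001]
force: [-6.2, -3.5, 18.0]
grip_width: 0.005
grip_force: 9.1
```

Star and tail both stop at the same height, with the fingertip at about 24 mm, so the wand is level and home. I'll retract, check the last image and hand in.

```bash
python3 -m jog '[{"delta_pos":[0,0,40],"angular":[0,0,0],"fingers":0},{"delta_pos":[0,0,90],"angular":[0,0,0],"fingers":0},{"delta_pos":[-60,-120,140],"angular":[0,0,0],"fingers":0},{"delta_pos":[-110,-250,150],"angular":[0,0,0],"fingers":0},{"delta_pos":[-110,-370,150],"angular":[0,0,0],"fingers":0},{"delta_pos":[-110,-370,150],"angular":[0,0,0],"fingers":0},{"delta_pos":[-110,-370,150],"angular":[0,0,0],"fingers":0},{"delta_pos":[-110,-370,150],"angular":[0,0,0],"fingers":0}]'
python3 - <<'E'
from h import *
e=snap('scene','scene8');d=snap('top','top8')
b=cv2.resize(e['pixels'][150:290,150:305],None,fx=3.6,fy=2.5,interpolation=cv2.INTER_CUBIC)
a=cv2.resize(d['pixels'][125:225,120:330],(558,240),interpolation=cv2.INTER_CUBIC)
cv2.imwrite('pics/c8.png',np.vstack([b,a]))
E
```

```text
time_s: 15.55
eef_pos: [397.2, -149.0, 187.4]
ee_rot: [0.0, 0.744, 0.668, 0.0]
force: [1.1, 0.3, -0.0]
grip_width: -0.002
grip_force: 0.0
```

View pics/c8.png

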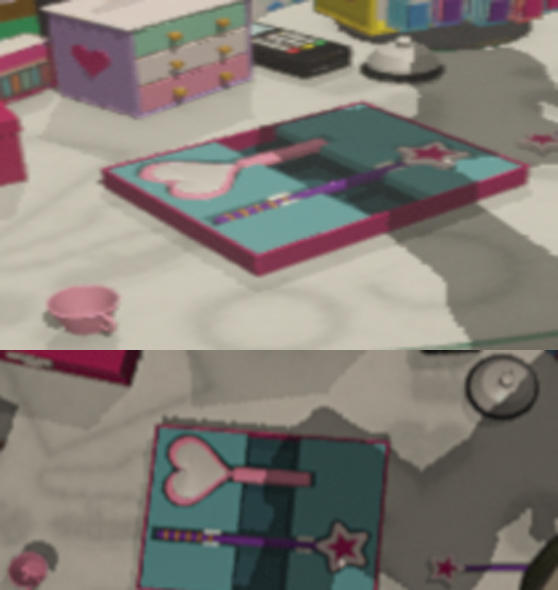

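The wand is seated, with the star at (342,547) in the pocket. The bell at (502,387) and the cup at (28,570) are where they started, and the arm is clear.

```bash
python3 -c "
from rig import ctrl
print(ctrl.finish_job())"
```

```text
the job is handed in; nothing more can be done
None
```

The large star wand is pressed home past the nubs and level along its length, it's been released, the bell and cup weren't touched, and the job was handed in after about 16 s on the robot clock (no verdict was returned).

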